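Scoop shutter-cord balls into the screw caddy

TASK

Take the red-handled scoop, scoop at least two of the brass shutter-cord balls out of the blue tray and tip them from the scoop into the empty top bay of the clear screw caddy. Do not pick balls with the fingers, and spill none: any ball not in that bay must stay in the tray. Set the scoop down flat on its base, on the crate or in the tray, and leave the hinge, hammer and punch where they lie.

Things in the scene. Friction and masses are not known exactly. Their poses are not given: they have to be found in the camera images.
- tray: Blue open tray fixed on the crate, 240 (x) x 150 (y) mm outside, 30 mm high, walls and floor 4 mm thick. Its +x end slopes: a 45 degree ramp rises from the flat floor at x = +90 mm to the rim, so that pieces can be scooped against it. Origin: centre of its underside, z up. The balls start in the +x half, the -x half is empty.
- tray_floor (a point): Centre of the tray's inner floor (4 mm above the crate); axes as the tray. Inside 232 x 142 mm; the flat floor runs from x = -116 to +90 mm.
- caddy: Clear plastic two-level screw caddy with orange clips, fixed on the crate, 120 (x) x 190 (y) x 90 mm high. The top level is open and has two bays side by side along y: the one on +y is empty with a white floor, the one on -y is full of screws. Origin: centre of its underside, z up.
- bay (a point): Centre of the inner floor of the empty top bay, 48 mm above the crate; axes as the caddy. The bay is 112 (x) x 89 (y) mm inside and 42 mm deep (rim 42 mm above this point).
- scoop: Aluminium scoop, red handle, 120 to 195 g, loose, flat on the crate. Pan 80 (x) x 72 (y) mm, floor and walls 2 mm thick; back wall 30 mm high at x = -40; side walls 22 mm high, ending 20 mm short of the open front lip. Origin: centre of the pan's underside; x points out over the lip, z up. Handle: see scoop_grip.
- scoop_grip (a point): Middle of the scoop's red handle, at (-52, 0, 70) mm in the scoop's frame: pinch here across y. The handle is a bar 14 mm thick (y), 24 mm deep, 80 mm long, rising from the back wall at (-39, 0, 22) mm up and backwards, 15 degrees from vertical, to (-60, 0, 99) mm.
- scoop_lip (a point): Middle of the front lip's lower edge, 40 mm ahead of the scoop's origin.
- scoop_pan (a point): Middle of the scoop's load space, 12 mm above the origin.
- hinge: Grey hinge lying open flat on the crate, 76 x 64 mm, 10 mm high; a bystander.
- hammer: White nylon-headed hammer, 300 mm long, lying at the crate's left (+y) side; a bystander.
- punch: Stainless pin punch, 145 mm long, 12 mm thick, lying at the crate's right side; a bystander.
- ball0: Brass shutter-cord ball, 22 mm in diameter, with a dark 7 mm bore, 28 to 46 g; origin at its centre. At the start it rests in the +x half of the tray; it can roll.
- ball1: Brass shutter-cord ball, 22 mm in diameter, with a dark 7 mm bore, 28 to 46 g; origin at its centre. At the start it rests in the +x half of the tray; it can roll.
- ball2: Brass shutter-cord ball, 22 mm in diameter, with a dark 7 mm bore, 28 to 46 g; origin at its centre. At the start it rests in the +x half of the tray; it can roll.
- ball3: Brass shutter-cord ball, 22 mm in diameter, with a dark 7 mm bore, 28 to 46 g; origin at its centre. At the start it rests in the +x half of the tray; it can roll.
- ball4: Brass shutter-cord ball, 22 mm in diameter, with a dark 7 mm bore, 28 to 46 g; origin at its centre. At the start it rests in the +x half of the tray; it can roll.
Not all that is in view belongs to the job. What is meant by the scoop is not pink, and is the larger of those in its own colour.

How it is judged:
By the outcome, as a careful person would: the job done as asked, in the order asked, and still so for the second after the job is handed in, with the robot touching nothing.
It also fails if it takes over 58 s, if anything falls off the work surface, if the arm or the gripper's body presses on something with over 40 N, if the wrist force passes 120 N, or if a joint passes its speed limit or range.

ROBOT

A 6-joint arm with a two-finger parallel gripper is mounted at the origin on the work surface. World frame = base frame: x ahead of the robot, y to its left, z up, the work surface at z = 0. Lengths are in mm, angles in rad, forces in N, time in s.
With the tool pointing down it reaches from about 350 to 850 mm from the base axis. Payload 8.1 kg.
Tool frame: the origin (TCP) lies at the very end of the fingers, on their centre line; the grasp point (between the pads) lies 19 mm behind it (grip_point_offset is the z of the grasp point in the tool frame, in mm); z points along the fingers, x is the direction in which the jaws open and shut, and the axes are right-handed (so a half turn about z gives the same grasp; the last joint's range is limited). The gripper opens to 85 mm and grips with 20 to 120 N. Pads are 22 mm wide; open, the fingers measure 114 mm over their backs; the gripper's body (76 mm by 85 mm) begins 54 mm behind the grasp point. The pads swing forward as they close: fully open they stand 13 mm farther back than shut.
Start: joints at [-1.325, 0.13, 1.488, -0, 1.523, -0.085], TCP at [194.9, -567.467, 231.292] pointing down, gripper open.
Joint ranges: [-2.96, 2.96], [-0.89, 2.26], [0.02, 2.5], [-1.34, 4.48], [0, 2.73], [-2.66, 2.66]. Speed limits (rad/s): [2.39, 2.39, 2.79, 3.14, 3.14, 3.14].

INTERFACE

Orientations are given as a unit quaternion [x, y, z, w].
In Python, from rig import * gives the robot as it stands.
- The arm moves only by the tool arm_command, never from a script. Its argument "rows" is a list of rows, each an object of numbers: "x", "y", "z": the shift along the tool's x, y, z in mm; "rx", "ry", "rz": the turn, a rotation vector about the tool's x, y, z in rad; "claw": the closure, from 0 (fully open) to 1 (shut). In form: [{"x": .., "y": .., "z": .., "rx": .., "ry": .., "rz": .., "claw": ..}, ...]. A call has 1 to 8 rows; each row shifts and turns the pose as measured when the row begins, along the tool's axes as they then stand; what a row does not reach is not made up. A row lasts 1/10 s, in which the tool goes at most 50 mm and 8.59 degrees, less where a joint would pass 70% of its speed; a pose out of reach is approached as far as the arm can. A call is refused whole if a number of a shift passes 50 or a number of a turn 0.15, either way. A call with a gripper value outside its range is refused whole. The fingers move at their own pace and stop on an object; "newtons" is the grip in N (left out, the last holds). Time passes only in rows, so rows that do not move let the fingers close. It gives the time, the measured TCP pose, the force and the opening at its end, in the units of the state.
- get_state(): the state, without advancing time (a new reading comes with each control period).
- read_camera(name): name is "side" or "top"; returns a dict with "pixels" (384x512x3 uint8, red, green, blue), "z_map" (384x512 float32, mm along the optical axis (not along the pixel's ray), 0 where there is no reading), "camera_matrix" (3x3 intrinsics, pixels), "k1" (the pictures are not rectified: a ray, as slopes to the right and down, at radius r is drawn at 1 + k1 r^2 times it, then the intrinsics apply), "T" (4x4, takes a point from camera to world coordinates). Camera axes: x right, y up, looking along -z (the intrinsics and any distortion apply to the point x, -y, -z); pixel columns grow to the right and rows downward; lengths in mm; the calibration is good to about 2 mm. A picture is of the moment at which its call begins.
- finish_job(): hands the job in, once; it reports no verdict.
The state is a dict: "time": time; "joints": joint angles; "qvel": joint speeds; "joint_torque": joint torques, N m; "position": TCP position; "ee_rot": TCP orientation; "ft_force": force on the tool from outside, world axes, zero at the start; "torque": the same for the moment, N m; "opening": opening from 0.0 (shut) to 1.0 (fully open).
Only numpy, scipy, OpenCV 4.12 (cv2) and the standard library are available. Lean on these libraries where they do the work, as an engineer would, in place of code of your own. Each camera call takes 0.05 s, during which the arm holds its last target. There are 200 camera calls.

## Working session

There is one attempt and no reset: what is moved stays moved. The work goes in short steps, Python scripts to look and compute and a tool call to move; the robot and the scene stay as the last step left them, time stands still between calls to the robot, and variables do not carry over. Pictures are saved under pics/ and viewed, about 8 in all and at most 12, crops included, and the job is handed in when it is done.

Besides the shell and the picture viewer there is one more tool, called by a JSON object that holds its "fn" and its "kwargs", one argument or row to a line. arm_command: Moves the arm, as the interface text tells. Its arguments: {"type":"object","properties":{"rows":{"type":"array"},"newtons":{"type":"number"}},"required":["rows"]}

```bash
mkdir -p pics; cat > h.py <<'E'
from rig import *
import numpy as np, cv2
from scipy.spatial.transform import Rotation as R
def cloud(c):
    h,w=c["z_map"].shape
    v,u=np.mgrid[0:h,0:w].astype(float)
    K=c["camera_matrix"]
    d=np.stack([(u-K[0,2])/K[0,0],(v-K[1,2])/K[1,1]],-1)
    p=d.copy()
    for _ in range(8): p=d/(1+c["k1"]*(p**2).sum(-1,keepdims=True))
    z=c["z_map"]
    P=np.stack([p[...,0]*z,-p[...,1]*z,-z],-1)
    W=P@c["T"][:3,:3].T+c["T"][:3,3]
    W[z==0]=np.nan
    ray=np.stack([p[...,0],-p[...,1],-np.ones_like(z)],-1)@c["T"][:3,:3].T
    return W,ray
def onplane(c,ray,u,v,z):
    o=c["T"][:3,3]; r=ray[int(v),int(u)]; return o+r*(z-o[2])/r[2]
def save(c,n,crop=None,s=1):
    im=c["pixels"][...,::-1]
    if crop: a,b,e,f=crop; im=im[b:f,a:e]
    cv2.imwrite("pics/"+n+".png",cv2.resize(im,None,fx=s,fy=s,interpolation=cv2.INTER_CUBIC))
E
python3 - <<'E'
from h import *
a=read_camera("top");b=read_camera("side")
im=np.vstack([a["pixels"],b["pixels"]])
np.savez("first.npz",**{"t_"+k:v for k,v in a.items()},**{"s_"+k:v for k,v in b.items()})
save(a,"top0",s=1.5);save(b,"side0",s=1.5)
print(get_state(),a["T"],b["T"],a["camera_matrix"],a["k1"])
E
```

```text
{'time': 0.1, 'joints': array([-1.32539641e+00,  1.31082570e-01,  1.48920047e+00, -7.23530678e-06,
        1.52301436e+00, -8.54278278e-02]), 'qvel': array([ 0.00061687, -0.00260167, -0.00268906,  0.00036035,  0.00111058,
       -0.00080175]), 'joint_torque': array([ 1.12275724e-03, -5.70947635e+01, -5.01944196e+01, -3.73975417e-04,
        8.17278429e-03,  1.58178068e-05]), 'position': array([ 194.77354565, -566.96462754,  230.33465034]), 'ee_rot': array([ 8.13887391e-01, -5.81022020e-01, -6.51295010e-04, -5.49885440e-04]), 'ft_force': array([ 0.01737173, -0.18745655, -0.45599986]), 'torque': array([-0.01327288,  0.01099705, -0.02461236]), 'opening': 0.996127755370329} [[ 2.55144293e-02  9.92794859e-01 -1.17078530e-01  2.88734129e+02]
 [-9.99480069e-01  2.76434001e-02  1.65962273e-02  4.06809475e+01]
 [ 1.97130978e-02  1.16594214e-01  9.92983979e-01  1.50671770e+03]
 [ 0.00000000e+00  0.00000000e+00  0.00000000e+00  1.00000000e+00]] [[-9.57347773e-01  1.27489800e-01 -2.59290556e-01  1.82279898e+01]
 [-2.87870244e-01 -4.97937038e-01  8.18039992e-01  1.35634201e+03]
 [-2.48186164e-02  8.57790801e-01  5.13399434e-01  9.69152707e+02]
 [ 0.00000000e+00  0.00000000e+00  0.00000000e+00  1.00000000e+00]] [[486.14082003   0.         261.26007288]
 [  0.         486.14082003 190.42388675]
 [  0.           0.           1.        ]] -0.016127260086692703
```

View pics/top0.png

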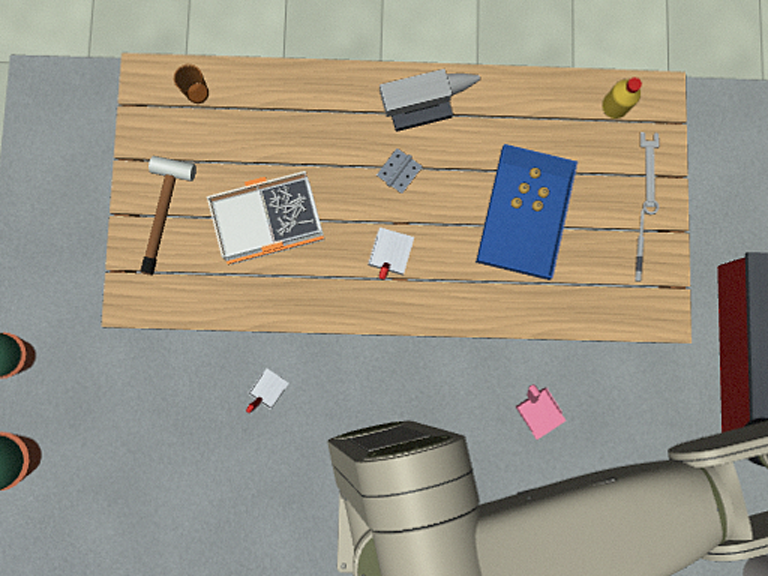

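View pics/side0.png

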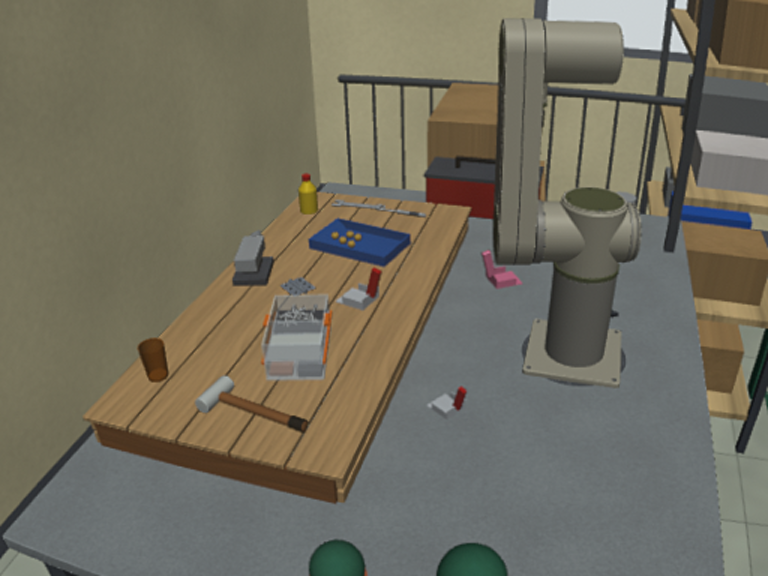

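Seen so far: the crate holds the tray (top view 528,212), five balls near (530,190), the caddy (267,218), a red-handled scoop (390,252), the hinge, the hammer and the punch. Scoop candidates in the top view are red at (390,252) on the crate, a smaller red one at (268,390) on the bench, and pink at (540,410). The one on the crate fits: it is red, larger, and lies on the crate. I'll confirm that with sizes and a crop.

```bash
cat > m.py <<'E'
from h import *
a=read_camera("top");b=read_camera("side")
W,ray=cloud(a)
def rect(mask,name,zr=None):
    m=mask&np.isfinite(W[...,2])
    if zr: m&=(W[...,2]>zr[0])&(W[...,2]<zr[1])
    P=W[m]; r=cv2.minAreaRect(P[:,:2].astype(np.float32))
    print(name,m.sum(),"c",np.round(r[0],1),"size",np.round(r[1],1),"ang",round(r[2],1),"z",np.round(np.percentile(P[:,2],[2,50,98]),1)); return m,P
hsv=cv2.cvtColor(a["pixels"],cv2.COLOR_RGB2HSV); H,S,V=[hsv[...,i].astype(int) for i in range(3)]
v,u=np.mgrid[0:384,0:512]
def box(x0,y0,x1,y1): return (u>x0/1.5)&(u<x1/1.5)&(v>y0/1.5)&(v<y1/1.5)
print("crate z",np.nanmedian(W[box(330,290,460,320)][:,2]))
rect((H>100)&(H<130)&(S>120)&box(460,130,600,290),"tray")
rm,_=rect((H>100)&(H<130)&(S>120)&box(460,130,600,290),"tray rim",(85,200)) if 0 else (0,0)
red=((H<8)|(H>172))&(S>140)
rect(red&box(370,255,400,290),"handle crate"); rect(red&box(240,390,270,420),"handle bench")
white=(S<40)&(V>140)
rect(white&box(362,222,418,280),"pan crate"); rect(white&box(245,362,292,410),"pan bench")
br=(H>12)&(H<28)&(S>120)&box(500,160,560,215)
n,l,st,ce=cv2.connectedComponentsWithStats(br.astype(np.uint8))
for i in range(1,n):
    if st[i,4]>12: print("ball",ce[i],st[i],np.nanmax(W[l==i][:,2]),onplane(a,ray,*np.round(ce[i]),np.nanmedian(W[box(330,290,460,320)][:,2])+15)[:2])
t=cv2.resize(a["pixels"][130:200,225:295],(480,480),interpolation=cv2.INTER_CUBIC)
s=cv2.resize(b["pixels"][170:230,210:270],(300,480),interpolation=cv2.INTER_CUBIC)
s=cv2.resize(b["pixels"][170:280,210:320],(480,480),interpolation=cv2.INTER_CUBIC) if 0 else s
cv2.imwrite("pics/crop1.png",np.hstack([t,s])[...,::-1])
E
python3 m.py
```

```text
crate z 79.77387514379984
tray 3874 c [ 610.3 -244.4] size [148.9 241.8] ang 77.8 z [ 77.8  85.3 112.4]
handle crate 47 c [477.6  33.6] size [12.4 38.6] ang 73.7 z [118.  177.2 186.3]
handle bench 38 c [217.5 281.9] size [ 8.5 28.8] ang 53.0 z [30.5 73.  80.5]
pan crate 610 c [540.7  14.8] size [ 93.9 122.4] ang 88.0 z [ 72.1  82.5 105.9]
pan bench 895 c [252.6 262.3] size [95.  93.3] ang 1.9 z [-6.3  0.7 13.4]
ball [356.12903226 115.        ] [353 112   7   7  31] 109.22466536623688 [ 690.40670059 -260.71648169]
ball [348.73333333 125.13333333] [346 122   7   7  30] 107.09005525867065 [ 659.08484888 -239.77291324]
ball [361.65517241 128.17241379] [359 125   7   7  29] 111.49138690542463 [ 651.14051031 -278.78782094]
ball [343.57692308 135.        ] [341 132   7   7  26] 109.14672950582735 [ 628.13455895 -224.93479274]
ball [357.78571429 136.89285714] [355 134   7   7  28] 108.05870269927323 [ 623.34418138 -266.82658822]
```

View pics/crop1.png

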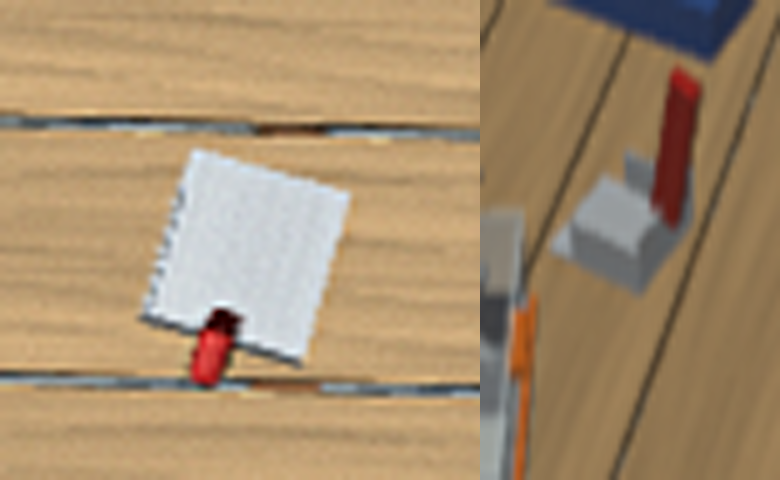

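The crop confirms the crate scoop: a grey pan, a red handle rising to about 100 mm above the crate, and its top edge at the size given. Next I'll pin down its pose and the poses of the caddy and the balls.

```bash
cat > m2.py <<'E'
exec(open("m.py").read().split("print(\"crate z")[0])
def big(m):
    n,l,st,ce=cv2.connectedComponentsWithStats(m.astype(np.uint8),connectivity=4); return l==1+np.argmax(st[1:,4])
def prect(m,z,name):
    o=a["T"][:3,3]; r=ray[m]; P=o+r*((z-o[2])/r[:,2])[:,None]
    q=cv2.minAreaRect(P[:,:2].astype(np.float32)); print(name,m.sum(),"c",np.round(q[0],1),"size",np.round(q[1],1),"ang",round(q[2],1)); return q
w=(S<45)&(V>140)
pan=big(w&box(362,222,418,280)); prect(pan,82,"pan floor plane"); print("pan z",np.nanpercentile(W[pan][:,2],[5,50,95]))
red=((H<8)|(H>172))&(S>100)&box(370,250,400,290)
top=red&(W[...,2]>170); print("handle top",top.sum(),W[top].mean(0)," want z 179")
fl=big((S<25)&(V>200)&box(195,160,345,275)); prect(fl,128,"bay floor"); print("z",np.nanpercentile(W[fl][:,2],[5,50,95]))
k=box(195,160,345,275)&(W[...,2]>160)&(W[...,2]<178); prect(k,170,"caddy rim pts")
k=box(460,130,600,290)&(W[...,2]>103)&(W[...,2]<115)&(S>120)&(H>100); prect(k,110,"tray rim pts")
th=np.radians(-12.2);C=np.array([610.3,-244.4])
for p in [(690.4,-260.7),(659.1,-239.8),(651.1,-278.8),(628.1,-224.9),(623.3,-266.8)]:
    d=np.array(p)-C; print("ball tray",np.round([d@[np.cos(th),np.sin(th)],d@[-np.sin(th),np.cos(th)]],1))
# side view
c=b;W2,ray2=cloud(b);hs=cv2.cvtColor(b["pixels"],cv2.COLOR_RGB2HSV)
h2=((hs[...,0]<8)|(hs[...,0]>172))&(hs[...,1]>140)&(u>235)&(u<260)&(v>172)&(v<205)
Q=W2[h2]; print("side handle",h2.sum(),np.nanmean(Q[Q[:,2]>168],0))
E
python3 m2.py
```

```text
pan floor plane 602 c [528.8  21.2] size [73.7 75.6] ang 75.5
pan z [ 77.14965946  82.67215484 101.09265792]
handle top 40 [470.61300006  35.57336459 179.03916953]  want z 179
bay floor 1154 c [565.  307.6] size [108.1  93.4] ang 16.7
z [125.32782516 130.19927328 164.11994872]
caddy rim pts 594 c [574.7 260.7] size [138.3 190.2] ang 16.8
tray rim pts 457 c [ 610.2 -244.3] size [149.8 240.9] ang 77.7
ball tray [81.7  1. ]
ball tray [46.7 14.8]
ball tray [ 47.1 -25. ]
ball tray [13.3 22.8]
ball tray [ 17.4 -19.1]
side handle 103 [467.62136959  38.63474473 174.97756436]
```

Measured values:
- **Tray:** centre (610.2, -244.3), yaw -12.2°, size 241x150, which matches.
- **Scoop:** yaw about -14.3°, grip near (477, 34, 150); handle top z is 179, as expected.
- **Bay:** centre about (563, 306), caddy yaw 16.8°.

Moving now. I'll turn the tool x to -104° so the later pour stays within joint 6's range.

{"fn": "arm_command", "kwargs": {
  "rows": [
    {"rz":0.145,"z":-5},
    {"rz":0.145,"z":-5},
    {"rz":0.145,"z":-5},
    {"rz":0.145,"z":-5}
  ],
  "newtons": 90
}}

```text
schema error: expected keys x, y, z, rx, ry, rz, claw
```

{"fn": "arm_command", "kwargs": {
  "rows": [
    {"x":-46,"y":-9},
    {"x":-46,"y":-9},
    {"x":-46,"y":-9},
    {"x":-46,"y":-9},
    {"x":-46,"y":-9},
    {"x":-46,"y":-9},
    {"x":-46,"y":-9}
  ]
}}

```text
schema error: expected keys x, y, z, rx, ry, rz, claw
```

{"fn": "arm_command", "kwargs": {
  "rows": [
    {"x":-46,"y":-9},
    {"x":-46,"y":-9},
    {"x":-46,"y":-9},
    {"x":-46,"y":-9},
    {"x":-30,"y":-9},
    {"x":-20,"y":-9},
    {}
  ]
}}

```text
schema error: expected keys x, y, z, rx, ry, rz, claw
```

```bash
cat > g.py <<'E'
from h import *
import sys
def goto(p,yaw,pitch=0,off=(0,0,0)):
    """delta in tool axes so that TCP reaches p; yaw = scoop heading deg; pitch = lip-down deg"""
    s=get_state(); Rc=R.from_quat(s["ee_rot"])
    Rs=R.from_euler("ZY",[yaw,pitch],degrees=True)           # scoop frame
    Rt=Rs*R.from_matrix(np.array([[0,-1,0],[-1,0,0],[0,0,-1]]).T)
    d=Rc.inv().apply(np.array(p)-s["position"]); r=(Rc.inv()*Rt).as_rotvec()
    print("t",round(s["time"],2),"pos",np.round(s["position"],1),"d",np.round(d,1),"rot",np.round(r,3),"F",np.round(s["ft_force"],1),"op",round(s["opening"],3),"j",np.round(s["joints"],2))
E
python3 -c "
from g import *
goto((477,34.3,131),-14.3)"
```

```text
t 0.3 pos [ 194.9 -567.3  230.9] d [-477.2 -462.2  100.3] rot [0.    0.001 0.58 ] F [ 0.6  0.3 -1. ] op 1.0 j [-1.33  0.13  1.49 -0.    1.52 -0.09]
```

All keys are required in every row.

{"fn": "arm_command", "kwargs": {
  "rows": [
    {"x":0,"y":0,"z":-5,"rx":0,"ry":0,"rz":0.145,"claw":0},
    {"x":0,"y":0,"z":-5,"rx":0,"ry":0,"rz":0.145,"claw":0},
    {"x":0,"y":0,"z":-5,"rx":0,"ry":0,"rz":0.145,"claw":0},
    {"x":0,"y":0,"z":-5,"rx":0,"ry":0,"rz":0.145,"claw":0}
  ],
  "newtons": 90
}}

```text
time: 0.7
position: [194.7, -566.4, 249.8]
ee_rot: [-0.607, 0.795, 0.002, 0.001]
ft_force: [0.6, 0.3, 0.4]
opening: 1.002
```

{"fn": "arm_command", "kwargs": {
  "rows": [
    {"x":-46,"y":-9,"z":0,"rx":0,"ry":0,"rz":0,"claw":0},
    {"x":-46,"y":-9,"z":0,"rx":0,"ry":0,"rz":0,"claw":0},
    {"x":-46,"y":-9,"z":0,"rx":0,"ry":0,"rz":0,"claw":0},
    {"x":-46,"y":-9,"z":0,"rx":0,"ry":0,"rz":0,"claw":0},
    {"x":-46,"y":-9,"z":0,"rx":0,"ry":0,"rz":0,"claw":0},
    {"x":-46,"y":-9,"z":0,"rx":0,"ry":0,"rz":0,"claw":0},
    {"x":-46,"y":-9,"z":0,"rx":0,"ry":0,"rz":0,"claw":0}
  ]
}}

```text
time: 1.4
position: [343.2, -268.0, 249.1]
ee_rot: [-0.601, 0.799, 0.002, 0.001]
ft_force: [0.9, -0.1, 0.1]
opening: 1.004
```

{"fn": "arm_command", "kwargs": {
  "rows": [
    {"x":-46,"y":-9,"z":0,"rx":0,"ry":0,"rz":0,"claw":0},
    {"x":-46,"y":-9,"z":0,"rx":0,"ry":0,"rz":0,"claw":0},
    {"x":-46,"y":-9,"z":0,"rx":0,"ry":0,"rz":0,"claw":0},
    {"x":-46,"y":-9,"z":0,"rx":0,"ry":0,"rz":0,"claw":0},
    {"x":-46,"y":-9,"z":0,"rx":0,"ry":0,"rz":0,"claw":0},
    {"x":-30,"y":-9,"z":0,"rx":0,"ry":0,"rz":0,"claw":0},
    {"x":0,"y":0,"z":0,"rx":0,"ry":0,"rz":0,"claw":0}
  ]
}}

```text
time: 2.1
position: [471.9, -17.7, 251.4]
ee_rot: [-0.603, 0.798, -0.0, 0.003]
ft_force: [-0.4, 0.0, 2.0]
opening: 1.0
```

```bash
python3 -c "
from g import *
goto((477,34.3,131),-14.3)"
```

```text
t 2.1 pos [471.9 -17.7 251.4] d [-50.9   9.8 120.6] rot [-0.004  0.004 -0.028] F [-0.4  0.   2. ] op 1.0 j [-0.15 -0.23  1.8   0.    1.57  1.7 ]
```

{"fn": "arm_command", "kwargs": {
  "rows": [
    {"x":-26,"y":5,"z":0,"rx":0,"ry":0,"rz":-0.03,"claw":0},
    {"x":-25,"y":5,"z":0,"rx":0,"ry":0,"rz":0,"claw":0},
    {"x":0,"y":0,"z":30,"rx":0,"ry":0,"rz":0,"claw":0},
    {"x":0,"y":0,"z":0,"rx":0,"ry":0,"rz":0,"claw":0}
  ]
}}

```text
time: 2.5
position: [475.8, 36.0, 221.4]
ee_rot: [-0.616, 0.788, -0.001, 0.003]
ft_force: [-1.1, -0.2, -1.1]
opening: 0.999
```

```bash
python3 -c "
from g import *
a=read_camera('top');b=read_camera('side')
goto((477,34.3,131),-14.3)
t=cv2.resize(a['pixels'][120:220,215:315],(400,400),interpolation=3)
s=cv2.resize(b['pixels'][130:230,200:300],(400,400),interpolation=3)
cv2.imwrite('pics/g1.png',np.hstack([t,s])[...,::-1])"
```

```text
t 2.6 pos [478.1  35.5 226. ] d [ 1.9  1.9 95. ] rot [-0.012  0.005  0.005] F [-0.1 -0.4 -0.2] op 1.002 j [-0.03 -0.21  1.83  0.    1.51  1.78]
```

View pics/g1.png

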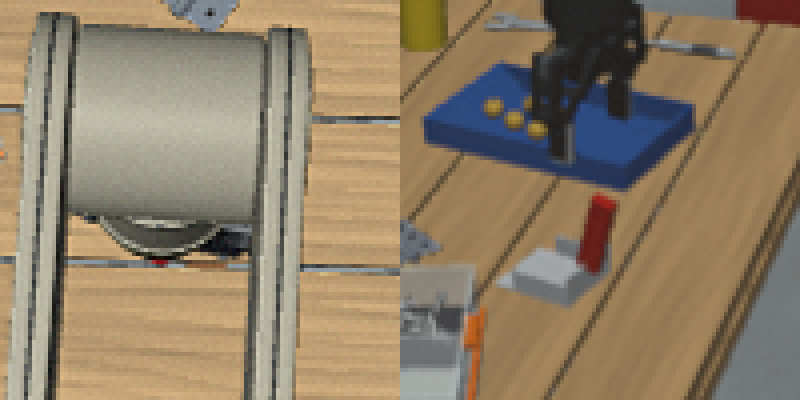

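The fingers (side crop 560,150 and 620,100) straddle the red handle (600,230) below them. I'll descend and close.

{"fn": "arm_command", "kwargs": {
  "rows": [
    {"x":1,"y":1,"z":35,"rx":-0.01,"ry":0,"rz":0,"claw":0},
    {"x":0,"y":1,"z":35,"rx":0,"ry":0,"rz":0,"claw":0},
    {"x":0,"y":0,"z":20,"rx":0,"ry":0,"rz":0,"claw":0},
    {"x":0,"y":0,"z":5,"rx":0,"ry":0,"rz":0,"claw":0}
  ]
}}

```text
time: 3.0
position: [482.2, 31.9, 137.6]
ee_rot: [-0.614, 0.789, -0.004, 0.007]
ft_force: [0.1, -0.3, 0.5]
opening: 0.996
```

```bash
python3 -c "
from g import *
goto((477,34.3,131),-14.3)"
```

```text
t 3.0 pos [482.2  31.9 137.6] d [-1.   5.7  6.5] rot [-0.015  0.007  0.   ] F [ 0.1 -0.3  0.5] op 0.996 j [-0.04 -0.14  1.93  0.    1.33  1.78]
```

{"fn": "arm_command", "kwargs": {
  "rows": [
    {"x":-1,"y":5,"z":6,"rx":-0.015,"ry":0,"rz":0,"claw":0},
    {"x":0,"y":0,"z":0,"rx":0,"ry":0,"rz":0,"claw":0},
    {"x":0,"y":0,"z":0,"rx":0,"ry":0,"rz":0,"claw":1},
    {"x":0,"y":0,"z":0,"rx":0,"ry":0,"rz":0,"claw":1},
    {"x":0,"y":0,"z":0,"rx":0,"ry":0,"rz":0,"claw":1},
    {"x":0,"y":0,"z":0,"rx":0,"ry":0,"rz":0,"claw":1},
    {"x":0,"y":0,"z":0,"rx":0,"ry":0,"rz":0,"claw":1},
    {"x":0,"y":0,"z":0,"rx":0,"ry":0,"rz":0,"claw":1}
  ],
  "newtons": 90
}}

```text
time: 3.8
position: [481.4, 32.9, 138.4]
ee_rot: [-0.613, 0.79, -0.0, 0.006]
ft_force: [-0.2, 0.2, -1.3]
opening: 0.149
```

```bash
python3 -c "
from g import *
goto((477,34.3,131),-14.3)"
```

```text
t 3.8 pos [481.4  32.9 138.4] d [-0.2  4.6  7.3] rot [-0.008  0.009 -0.001] F [-0.2  0.2 -1.3] op 0.149 j [-0.04 -0.14  1.93  0.01  1.34  1.78]
```

Gripped: opening 0.149 ≈ 13 mm. Lifting and checking.

{"fn": "arm_command", "kwargs": {
  "rows": [
    {"x":0,"y":0,"z":-20,"rx":0,"ry":0,"rz":0,"claw":1},
    {"x":0,"y":0,"z":-30,"rx":0,"ry":0,"rz":0,"claw":1},
    {"x":0,"y":0,"z":-15,"rx":0,"ry":0,"rz":0,"claw":1},
    {"x":0,"y":0,"z":0,"rx":0,"ry":0,"rz":0,"claw":1}
  ]
}}

```text
time: 4.2
position: [478.7, 32.7, 202.8]
ee_rot: [-0.613, 0.79, 0.002, 0.004]
ft_force: [0.2, 0.1, -0.6]
opening: 0.148
```

```bash
python3 -c "
from g import *
b=read_camera('side');save(b,'lift',(180,120,310,240),5)
goto((500.1,-221.5,200),-12.2)"
```

```text
t 4.25 pos [478.3  32.8 201.8] d [ 2.409e+02 -8.420e+01  1.000e-01] rot [-0.001  0.007 -0.038] F [ 0.6  0.8 -1.1] op 0.146 j [-0.04 -0.19  1.86  0.01  1.47  1.78]
```

View pics/lift.png

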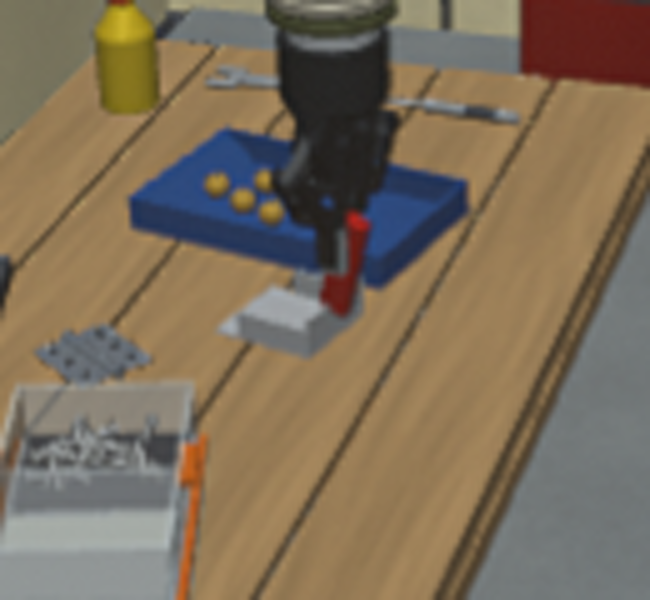

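The scoop (290,310 in the crop) is lifted and level, with the fingers on the handle. Next, over the empty half of the tray.

{"fn": "arm_command", "kwargs": {
  "rows": [
    {"x":40,"y":-14,"z":0,"rx":0,"ry":0,"rz":-0.006,"claw":1},
    {"x":40,"y":-14,"z":0,"rx":0,"ry":0,"rz":-0.006,"claw":1},
    {"x":40,"y":-14,"z":0,"rx":0,"ry":0,"rz":-0.006,"claw":1},
    {"x":40,"y":-14,"z":0,"rx":0,"ry":0,"rz":-0.006,"claw":1},
    {"x":40,"y":-14,"z":0,"rx":0,"ry":0,"rz":-0.006,"claw":1},
    {"x":30,"y":-10,"z":0,"rx":0,"ry":0,"rz":-0.006,"claw":1},
    {"x":0,"y":0,"z":0,"rx":0,"ry":0,"rz":0,"claw":1}
  ]
}}

```text
time: 4.95
position: [499.3, -214.9, 188.1]
ee_rot: [-0.63, 0.776, 0.007, 0.001]
ft_force: [-0.5, -0.0, -1.1]
opening: 0.148
```

```bash
python3 -c "
from g import *
goto((500.1,-221.5,160),-12.2)"
```

```text
t 4.95 pos [ 499.3 -214.9  188.1] d [ 6.6 -2.4 28. ] rot [0.011 0.01  0.006] F [-0.5 -0.  -1.1] op 0.148 j [-0.51  0.01  1.69  0.01  1.45  1.27]
```

{"fn": "arm_command", "kwargs": {
  "rows": [
    {"x":6,"y":-2,"z":14,"rx":0.01,"ry":0.01,"rz":0.006,"claw":1},
    {"x":0,"y":0,"z":14,"rx":0,"ry":0,"rz":0,"claw":1},
    {"x":0,"y":0,"z":0,"rx":0,"ry":0,"rz":0,"claw":1}
  ]
}}

```text
time: 5.25
position: [497.8, -219.9, 154.4]
ee_rot: [-0.627, 0.779, 0.003, -0.001]
ft_force: [-0.2, 0.8, -1.4]
opening: 0.15
```

```bash
python3 -c "
from g import *
a=read_camera('top');b=read_camera('side')
goto((500.1,-221.5,146),-12.2,2)
t=cv2.resize(a['pixels'][80:200,290:410],(400,400),interpolation=3)
s=cv2.resize(b['pixels'][120:190,195:285],(400,311),interpolation=3)
s=np.vstack([s,np.zeros((89,400,3),np.uint8)])
cv2.imwrite('pics/tray1.png',np.hstack([t,s])[...,::-1])"
```

```text
t 5.35 pos [ 498.8 -220.4  156.7] d [ 0.8 -1.5 10.7] rot [-0.031  0.002 -0.002] F [ 0.1 -0.3 -1. ] op 0.147 j [-0.51  0.03  1.73  0.    1.38  1.27]
```

View pics/tray1.png

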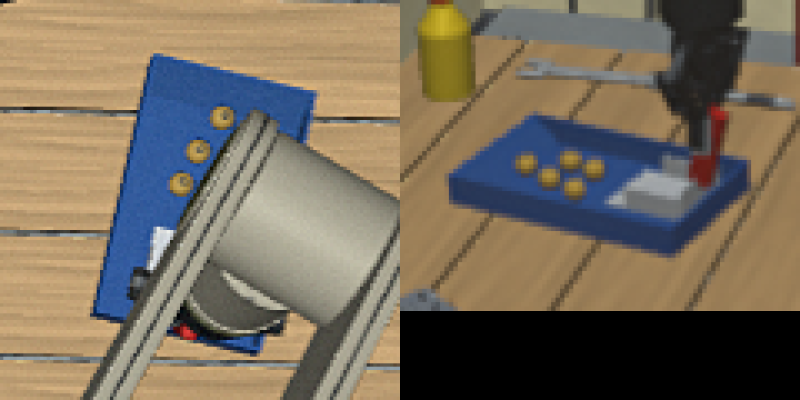

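The scoop sits inside the empty half (side crop 660,185), with the five balls ahead of it (515–605,155–190). Lowering to touch the floor.

{"fn": "arm_command", "kwargs": {
  "rows": [
    {"x":0,"y":0,"z":6,"rx":-0.03,"ry":0,"rz":0,"claw":1},
    {"x":0,"y":0,"z":4,"rx":0,"ry":0,"rz":0,"claw":1},
    {"x":0,"y":0,"z":2,"rx":0,"ry":0,"rz":0,"claw":1},
    {"x":0,"y":0,"z":0,"rx":0,"ry":0,"rz":0,"claw":1}
  ]
}}

```text
time: 5.75
position: [500.6, -219.3, 149.4]
ee_rot: [-0.629, 0.778, 0.011, -0.009]
ft_force: [0.0, -0.1, -1.2]
opening: 0.153
```

```bash
python3 -c "
from g import *
goto((500.1,-221.5,144),-12.2,2)"
```

```text
t 5.75 pos [ 500.6 -219.3  149.4] d [ 2.3 -0.2  5.4] rot [-0.006 -0.     0.002] F [ 0.  -0.1 -1.2] op 0.153 j [-0.5   0.07  1.71 -0.01  1.4   1.28]
```

{"fn": "arm_command", "kwargs": {
  "rows": [
    {"x":1,"y":0,"z":3,"rx":0,"ry":0,"rz":0,"claw":1},
    {"x":0,"y":0,"z":2,"rx":0,"ry":0,"rz":0,"claw":1},
    {"x":0,"y":0,"z":0,"rx":0,"ry":0,"rz":0,"claw":1}
  ]
}}

```text
time: 6.05
position: [501.9, -219.7, 149.2]
ee_rot: [-0.629, 0.777, 0.009, -0.008]
ft_force: [0.2, -0.2, -1.2]
opening: 0.148
```

```bash
python3 -c "
from g import *
goto((500.1,-221.5,144),-12.2,2)"
```

```text
t 6.05 pos [ 501.9 -219.7  149.2] d [2.1 1.3 5.3] rot [-0.011 -0.001  0.003] F [ 0.2 -0.2 -1.2] op 0.148 j [-0.5   0.07  1.71 -0.01  1.39  1.28]
```

{"fn": "arm_command", "kwargs": {
  "rows": [
    {"x":2,"y":0,"z":6,"rx":-0.01,"ry":0,"rz":0,"claw":1},
    {"x":0,"y":0,"z":3,"rx":0,"ry":0,"rz":0,"claw":1}
  ]
}}

```text
time: 6.25
position: [503.6, -222.4, 144.2]
ee_rot: [-0.629, 0.777, 0.01, -0.009]
ft_force: [-9.4, 1.6, 16.8]
opening: 0.154
```

```bash
python3 -c "
from g import *
goto((500.1,-221.5,144),-12.2,2)"
```

```text
t 6.25 pos [ 503.6 -222.4  144.2] d [-0.2  3.6  0.3] rot [-0.008 -0.002  0.004] F [-9.4  1.6 16.8] op 0.154 j [-0.5   0.08  1.7  -0.01  1.38  1.28]
```

The lip is on the floor (17 N) with the lip at tray x ≈ -21. Pushing ahead about 105 mm towards the ramp.

{"fn": "arm_command", "kwargs": {
  "rows": [
    {"x":0,"y":-9,"z":0,"rx":0,"ry":0,"rz":0,"claw":1},
    {"x":0,"y":-9,"z":0,"rx":0,"ry":0,"rz":0,"claw":1},
    {"x":0,"y":-9,"z":0,"rx":0,"ry":0,"rz":0,"claw":1},
    {"x":0,"y":-9,"z":0,"rx":0,"ry":0,"rz":0,"claw":1}
  ]
}}

```text
time: 6.65
position: [540.6, -230.7, 144.7]
ee_rot: [-0.63, 0.777, 0.008, -0.009]
ft_force: [-4.8, -0.1, 6.5]
opening: 0.148
```

```bash
cat >> g.py <<'E'
def tr(p):
    d=np.array(p[:2])-[610.2,-244.3]; t=np.radians(-12.2); return np.round([d@[np.cos(t),np.sin(t)],d@[-np.sin(t),np.cos(t)]],1)
def inv(x,y,z):
    t=np.radians(-12.2); return (610.2+x*np.cos(t)-y*np.sin(t),-244.3+x*np.sin(t)+y*np.cos(t),z)
E
python3 -c "
from g import *
print(tr(get_state()['position']))
goto(inv(0,-1,144),-12.2,2)"
```

```text
[-70.9  -1.5]
t 6.65 pos [ 540.6 -230.7  144.7] d [ -0.2 -70.9  -1.1] rot [-0.01  -0.003  0.004] F [-4.8 -0.1  6.5] op 0.148 j [-0.48  0.18  1.6  -0.01  1.39  1.3 ]
```

{"fn": "arm_command", "kwargs": {
  "rows": [
    {"x":0,"y":-9,"z":0.5,"rx":0,"ry":0,"rz":0,"claw":1},
    {"x":0,"y":-9,"z":0.5,"rx":0,"ry":0,"rz":0,"claw":1},
    {"x":0,"y":-9,"z":0.5,"rx":0,"ry":0,"rz":0,"claw":1},
    {"x":0,"y":-9,"z":0.5,"rx":0,"ry":0,"rz":0,"claw":1},
    {"x":0,"y":-8,"z":0.5,"rx":0,"ry":0,"rz":0,"claw":1}
  ]
}}

```text
time: 7.15
position: [587.3, -242.2, 144.6]
ee_rot: [-0.629, 0.777, 0.007, -0.01]
ft_force: [-5.8, -0.5, 9.7]
opening: 0.151
```

```bash
python3 -c "
from g import *
print(tr(get_state()['position']))
goto(inv(0,-1,144),-12.2,2)
b=read_camera('side');save(b,'push',(190,110,290,190),7)"
```

```text
[-22.9  -2.8]
t 7.15 pos [ 587.3 -242.2  144.6] d [ -1.7 -22.9   0. ] rot [-0.011 -0.006  0.004] F [-5.8 -0.5  9.7] op 0.151 j [-0.47  0.3   1.46 -0.01  1.41  1.32]
```

View pics/push.png

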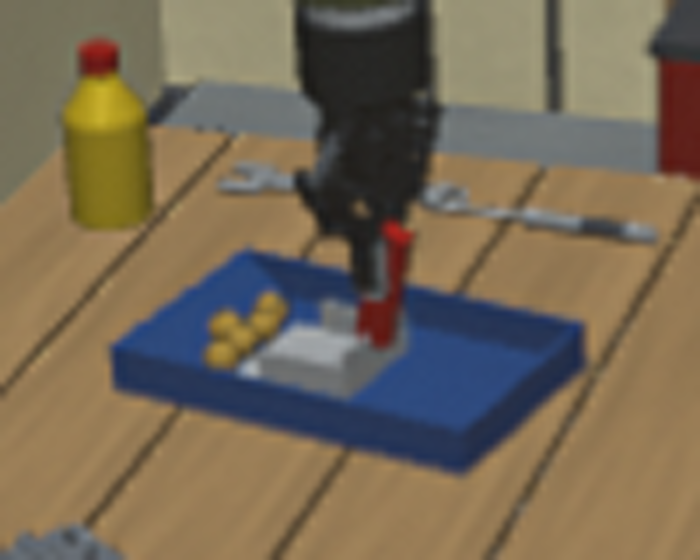

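The balls are bunched just ahead of the lip (205–285,295–355), at the ramp. I'll keep driving in.

{"fn": "arm_command", "kwargs": {
  "rows": [
    {"x":0,"y":-7,"z":0.5,"rx":0,"ry":0,"rz":0,"claw":1},
    {"x":0,"y":-7,"z":0.5,"rx":0,"ry":0,"rz":0,"claw":1},
    {"x":0,"y":-7,"z":0.5,"rx":0,"ry":0,"rz":0,"claw":1},
    {"x":0,"y":-6,"z":0.5,"rx":0,"ry":0,"rz":0,"claw":1}
  ]
}}

```text
time: 7.6
position: [615.9, -249.9, 144.8]
ee_rot: [-0.629, 0.777, 0.007, -0.011]
ft_force: [-37.4, 1.0, 34.5]
opening: 0.152
```

```bash
python3 -c "
from g import *
print(tr(get_state()['position']))
goto(inv(0,-1,144),-12.2,2)
b=read_camera('side');save(b,'push2',(190,125,270,185),8)"
```

```text
[ 6.7 -4.3]
t 7.6 pos [ 615.9 -249.9  144.8] d [-3.3  6.7  1. ] rot [-0.01  -0.008  0.004] F [-37.4   1.   34.5] op 0.152 j [-0.45  0.38  1.36 -0.01  1.43  1.33]
```

View pics/push2.png

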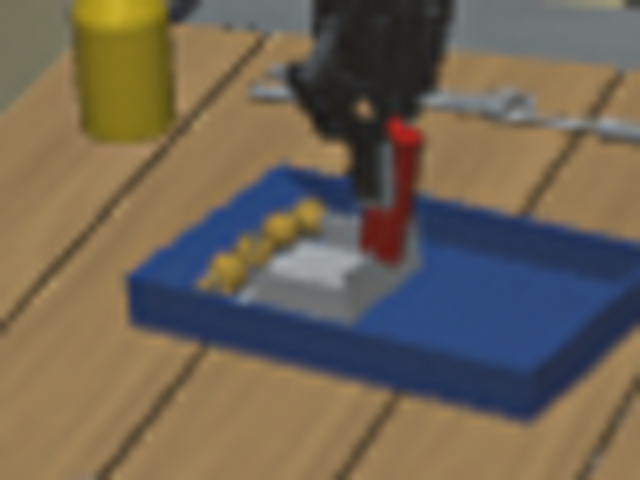

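The lip is at the ramp foot, with balls climbing onto it (210–310,215–275). Next I'll pitch the lip up along the ramp so they roll back into the pan.

{"fn": "arm_command", "kwargs": {
  "rows": [
    {"x":0,"y":0,"z":0,"rx":0.08,"ry":0,"rz":0,"claw":1},
    {"x":0,"y":-1,"z":0,"rx":0.09,"ry":0,"rz":0,"claw":1},
    {"x":0,"y":-1,"z":0,"rx":0.09,"ry":0,"rz":0,"claw":1},
    {"x":0,"y":0,"z":0,"rx":0.09,"ry":0,"rz":0,"claw":1},
    {"x":0,"y":0,"z":0,"rx":0,"ry":0,"rz":0,"claw":1}
  ]
}}

```text
time: 8.15
position: [616.9, -249.0, 137.6]
ee_rot: [-0.622, 0.766, -0.127, 0.099]
ft_force: [-0.1, 0.0, -3.2]
opening: 0.148
```

```bash
python3 -c "
from g import *
print(tr(get_state()['position']))
goto(inv(0,-1,144),-12.2,-20)
a=read_camera('top');b=read_camera('side')
t=cv2.resize(a['pixels'][80:180,310:410],(400,400),interpolation=3)
s=cv2.resize(b['pixels'][125:175,195:245],(400,400),interpolation=3)
cv2.imwrite('pics/tilt.png',np.hstack([t,s])[...,::-1])"
```

```text
[ 7.6 -3.2]
t 8.15 pos [ 616.9 -249.   137.6] d [-2.1  5.1 -8.5] rot [ 0.025 -0.004  0.006] F [-0.1  0.  -3.2] op 0.148 j [-0.51  0.08  1.75  0.11  1.    1.23]
```

View pics/tilt.png

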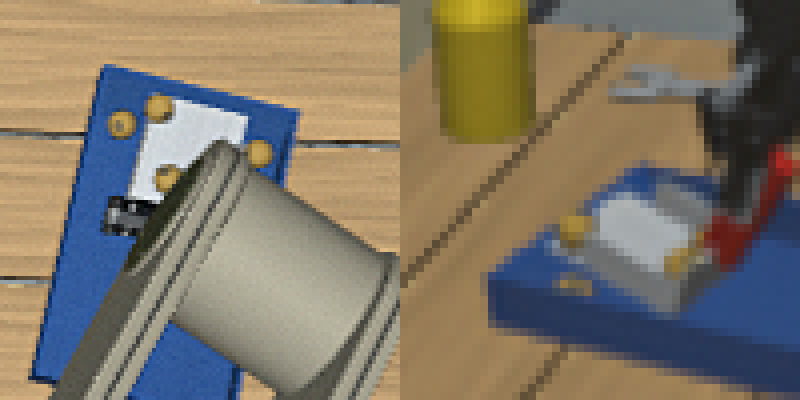

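In the top crop, one ball is well inside the pan (168,178), one is at the lip's left front corner (158,108), and two are outside the scoop on the tray floor (120,125 and 260,153). The fifth is probably hidden in the pan. The lip is at rim height, so I'll tilt back a little more and draw away gently from the rim, so anything that drops stays in the tray.

{"fn": "arm_command", "kwargs": {
  "rows": [
    {"x":0,"y":1,"z":-3,"rx":0.05,"ry":0,"rz":0,"claw":1},
    {"x":0,"y":2,"z":-3,"rx":0.06,"ry":0,"rz":0,"claw":1},
    {"x":0,"y":3,"z":-3,"rx":0.03,"ry":0,"rz":0,"claw":1},
    {"x":0,"y":4,"z":-3,"rx":0,"ry":0,"rz":0,"claw":1},
    {"x":0,"y":5,"z":-3,"rx":0,"ry":0,"rz":0,"claw":1},
    {"x":0,"y":6,"z":-3,"rx":0,"ry":0,"rz":0,"claw":1},
    {"x":0,"y":6,"z":-3,"rx":0,"ry":0,"rz":0,"claw":1},
    {"x":0,"y":5,"z":-3,"rx":0,"ry":0,"rz":0,"claw":1}
  ]
}}

```text
time: 9.05
position: [586.3, -243.4, 153.0]
ee_rot: [-0.615, 0.755, -0.179, 0.141]
ft_force: [0.1, 0.4, -2.9]
opening: 0.153
```

```bash
cat > balls.py <<'E'
from g import *
def balls():
    for n in("top","side"):
        c=read_camera(n);W,ray=cloud(c);h=cv2.cvtColor(c["pixels"],cv2.COLOR_RGB2HSV)
        m=(h[...,0]>12)&(h[...,0]<28)&(h[...,1]>130)&(h[...,2]>90)
        l0=cv2.connectedComponentsWithStats(m.astype(np.uint8))
        for i in range(1,l0[0]):
            A=l0[2][i,4]; p=np.nanmean(W[l0[1]==i],0)
            if 5<A<200 and abs(p[0]-620)<200 and abs(p[1])<450 and p[2]>82: print(n,np.round(l0[3][i]),A,"w",np.round(p),"tray",tr(p))
E
python3 -c "
from balls import *
print(tr(get_state()['position']))
goto(inv(0,-1,144),-12.2,-27)
balls()"
```

```text
[-23.5  -4.2]
t 9.05 pos [ 586.3 -243.4  153. ] d [ -3.  -17.1  18.5] rot [ 0.012 -0.003  0.011] F [ 0.1  0.4 -2.9] op 0.153 j [-0.56 -0.12  1.96  0.19  0.88  1.12]
top [340. 110.] 25 w [ 701. -213.  102.] tray [81.8 50. ]
top [374. 118.] 30 w [ 680. -314.  102.] tray [ 83.5 -53.7]
top [173. 119.] 16 w [644. 274. 157.] tray [-76.5 513.3]
top [165. 122.] 14 w [637. 295. 157.] tray [-87.9 532.6]
top [176. 124.] 6 w [632. 267. 153.] tray [-86.5 504.1]
top [348. 127.] 29 w [ 641. -228.  136.] tray [27.1 22. ]
top [156. 129.] 8 w [616. 320. 152.] tray [-113.2  552.7]
top [146. 132.] 12 w [608. 349. 151.] tray [-127.5  579. ]
top [351. 134.] 24 w [ 624. -238.  129.] tray [11.8  8.7]
top [359. 136.] 34 w [ 617. -263.  129.] tray [ 10.9 -17. ]
top [181. 166.] 130 w [513. 249. 141.] tray [-199.   461.4]
side [233. 154.] 10 w [ 630. -228.  133.] tray [15.9 19.9]
side [221. 208.] 6 w [547. 132. 109.] tray [-141.3  354.5]
side [177. 210.] 6 w [690. 183. 108.] tray [-12.3 434.7]
side [175. 215.] 6 w [647. 271. 153.] tray [-73.1 511.8]
side [174. 240.] 6 w [616. 354. 120.] tray [-121.3  586.4]
```

All five are accounted for. Three balls are in the pan (z about 130, tray x 11–27), and two are on the tray floor (82,50 and 84,-54). Lifting straight up, tilted 27° back.

{"fn": "arm_command", "kwargs": {
  "rows": [
    {"x":0,"y":-4,"z":-8,"rx":0,"ry":0,"rz":0,"claw":1},
    {"x":0,"y":-7,"z":-14,"rx":0,"ry":0,"rz":0,"claw":1},
    {"x":0,"y":-8,"z":-16,"rx":0,"ry":0,"rz":0,"claw":1},
    {"x":0,"y":-8,"z":-16,"rx":0,"ry":0,"rz":0,"claw":1},
    {"x":0,"y":-7,"z":-14,"rx":0,"ry":0,"rz":0,"claw":1},
    {"x":0,"y":-4,"z":-8,"rx":0,"ry":0,"rz":0,"claw":1},
    {"x":0,"y":0,"z":0,"rx":0,"ry":0,"rz":0,"claw":1}
  ]
}}

```text
time: 9.85
position: [587.0, -243.1, 245.0]
ee_rot: [-0.615, 0.755, -0.18, 0.141]
ft_force: [-0.6, -0.4, -2.8]
opening: 0.148
```

```bash
python3 -c "
from balls import *
goto((599,187,245),-12.2,-27)
goto((599,187,245),106.8,-27)
balls()" | grep -v "5[0-9][0-9]\.*. *\]"
```

```text
t 9.85 pos [ 587.  -243.1  245. ] d [-423.5   66.5  -36.8] rot [ 0.01  -0.004  0.01 ] F [-0.6 -0.4 -2.8] op 0.148 j [-0.56 -0.2   1.85  0.17  1.05  1.16]
t 9.85 pos [ 587.  -243.1  245. ] d [-423.5   66.5  -36.8] rot [ 0.014 -0.935 -1.846] F [-0.6 -0.4 -2.8] op 0.148 j [-0.56 -0.2   1.85  0.17  1.05  1.16]
top [340. 110.] 23 w [ 701. -212.  103.] tray [81.8 51. ]
top [356. 122.] 68 w [ 634. -233.  224.] tray [20.8 16. ]
top [180. 123.] 6 w [635. 255. 155.] tray [-81.  493.5]
top [367. 128.] 40 w [ 618. -263.  221.] tray [ 11.5 -17. ]
top [181. 166.] 134 w [513. 249. 140.] tray [-198.8  461.3]
side [233. 133.] 17 w [ 628. -237.  221.] tray [15.6 10.9]
side [229. 151.] 9 w [ 677. -309.  101.] tray [ 79.  -48.6]
side [221. 208.] 6 w [547. 132. 109.] tray [-141.3  354.4]
side [177. 210.] 6 w [690. 184. 108.] tray [-13.  435.4]balls.py:8: RuntimeWarning: Mean of empty slice
  A=l0[2][i,4]; p=np.nanmean(W[l0[1]==i],0)
```

{"fn": "arm_command", "kwargs": {
  "rows": [
    {"x":-12,"y":2,"z":-1,"rx":0,"ry":0,"rz":0,"claw":1},
    {"x":-24,"y":4,"z":-2,"rx":0,"ry":0,"rz":0,"claw":1},
    {"x":-35,"y":5.5,"z":-3,"rx":0,"ry":0,"rz":0,"claw":1},
    {"x":-38,"y":6,"z":-3.5,"rx":0,"ry":0,"rz":0,"claw":1},
    {"x":-38,"y":6,"z":-3.5,"rx":0,"ry":0,"rz":0,"claw":1},
    {"x":-38,"y":6,"z":-3.5,"rx":0,"ry":0,"rz":0,"claw":1},
    {"x":-38,"y":6,"z":-3.5,"rx":0,"ry":0,"rz":0,"claw":1},
    {"x":-38,"y":6,"z":-3.5,"rx":0,"ry":0,"rz":0,"claw":1}
  ]
}}

```text
time: 10.75
position: [587.1, 32.5, 232.2]
ee_rot: [-0.612, 0.759, -0.173, 0.137]
ft_force: [0.3, 0.5, -3.0]
opening: 0.152
```

{"fn": "arm_command", "kwargs": {
  "rows": [
    {"x":-38,"y":6,"z":-4,"rx":0,"ry":0,"rz":0,"claw":1},
    {"x":-38,"y":6,"z":-4,"rx":0,"ry":0,"rz":0,"claw":1},
    {"x":-34,"y":5,"z":-3,"rx":0,"ry":0,"rz":0,"claw":1},
    {"x":-24,"y":4,"z":-2,"rx":0,"ry":0,"rz":0,"claw":1},
    {"x":-12,"y":2,"z":-1,"rx":0,"ry":0,"rz":0,"claw":1},
    {"x":0,"y":0,"z":0,"rx":0,"ry":0,"rz":0,"claw":1}
  ]
}}

```text
time: 11.35
position: [583.8, 197.3, 225.8]
ee_rot: [-0.616, 0.757, -0.168, 0.135]
ft_force: [0.5, 0.2, -3.3]
opening: 0.149
```

```bash
python3 -c "
from balls import *
goto((599,187,245),-12.2,-27)
goto((599,187,245),106.8,-27)
balls()" 2>/dev/null | grep -v "5[0-9][0-9]\.*. *\]"
```

```text
t 11.35 pos [583.8 197.3 225.8] d [  7.  -23.5 -10.3] rot [ 0.037 -0.     0.009] F [ 0.5  0.2 -3.3] op 0.149 j [ 0.38 -0.15  1.84 -0.27  1.1   2.24]
t 11.35 pos [583.8 197.3 225.8] d [  7.  -23.5 -10.3] rot [ 0.027 -0.907 -1.86 ] F [ 0.5  0.2 -3.3] op 0.149 j [ 0.38 -0.15  1.84 -0.27  1.1   2.24]
top [340. 110.] 23 w [ 701. -212.  103.] tray [81.6 51. ]
top [374. 118.] 32 w [ 681. -314.  102.] tray [ 83.8 -53.1]
top [200. 125.] 103 w [619. 192. 202.] tray [-83.8 428.4]
top [205. 160.] 26 w [534. 183. 128.] tray [-164.8  401.2]
side [190. 193.] 20 w [618. 204. 200.] tray [-87.1 440. ]
side [221. 208.] 6 w [546. 133. 110.] tray [-142.2  355.7]
side [176. 213.] 13 w [667. 231. 133.] tray [-45.3 476.2]
```

The three balls are still in the pan (blob of 103 px at z≈201). I'll correct the height, then yaw towards the bay.

{"fn": "arm_command", "kwargs": {
  "rows": [
    {"x":2,"y":-8,"z":-6,"rx":0,"ry":0,"rz":0,"claw":1},
    {"x":3,"y":-10,"z":-6,"rx":0.02,"ry":0,"rz":0,"claw":1},
    {"x":2,"y":-7,"z":-5,"rx":0.02,"ry":0,"rz":0,"claw":1},
    {"x":0,"y":0,"z":0,"rx":0,"ry":-0.03,"rz":-0.06,"claw":1},
    {"x":0,"y":0,"z":0,"rx":0,"ry":-0.05,"rz":-0.1,"claw":1},
    {"x":0,"y":0,"z":0,"rx":0,"ry":-0.06,"rz":-0.125,"claw":1},
    {"x":0,"y":0,"z":0,"rx":0,"ry":-0.06,"rz":-0.125,"claw":1},
    {"x":0,"y":0,"z":0,"rx":0,"ry":-0.06,"rz":-0.125,"claw":1}
  ]
}}

```text
time: 12.25
position: [601.4, 178.8, 260.0]
ee_rot: [0.81, -0.535, 0.143, -0.192]
ft_force: [0.5, 0.4, -2.3]
opening: 0.145
```

{"fn": "arm_command", "kwargs": {
  "rows": [
    {"x":0,"y":0,"z":0,"rx":0,"ry":-0.06,"rz":-0.125,"claw":1},
    {"x":0,"y":0,"z":0,"rx":0,"ry":-0.06,"rz":-0.125,"claw":1},
    {"x":0,"y":0,"z":0,"rx":0,"ry":-0.06,"rz":-0.125,"claw":1},
    {"x":0,"y":0,"z":0,"rx":0,"ry":-0.06,"rz":-0.125,"claw":1},
    {"x":0,"y":0,"z":0,"rx":0,"ry":-0.06,"rz":-0.125,"claw":1}
  ]
}}

```text
time: 12.75
position: [604.0, 171.3, 266.7]
ee_rot: [0.949, -0.215, 0.081, -0.215]
ft_force: [0.9, 0.4, -2.6]
opening: 0.152
```

```bash
python3 -c "
from balls import *
goto((599,187,245),106.8,-27)
balls()" 2>/dev/null | grep -v "5[0-9][0-9]\.*. *\]"
```

```text
t 12.75 pos [604.  171.3 266.7] d [-12.7  -1.3  24.1] rot [ 0.034 -0.39  -0.646] F [ 0.9  0.4 -2.6] op 0.152 j [-0.03 -0.1   1.72  0.41  1.28  0.34]
top [340. 110.] 24 w [ 700. -212.  103.] tray [81.3 50.7]
top [195. 116.] 67 w [632. 200. 244.] tray [-72.3 439.4]
top [374. 118.] 31 w [ 681. -314.  102.] tray [ 83.7 -53.3]
top [189. 127.] 39 w [602. 215. 242.] tray [-105.6  447.3]
top [202. 161.] 33 w [531. 191. 129.] tray [-169.2  408.7]
top [173. 168.] 90 w [506. 271. 145.] tray [-210.2  481.4]
side [229. 151.] 8 w [ 677. -311.  101.] tray [ 79.6 -50.5]
side [187. 182.] 42 w [627. 205. 242.] tray [-78.9 442.7]
side [221. 208.] 6 w [547. 132. 110.] tray [-141.5  354.8]
side [177. 210.] 6 w [690. 182. 108.] tray [-11.6 433.8]
```

{"fn": "arm_command", "kwargs": {
  "rows": [
    {"x":0,"y":0,"z":0,"rx":0,"ry":-0.075,"rz":-0.125,"claw":1},
    {"x":0,"y":0,"z":0,"rx":0,"ry":-0.075,"rz":-0.125,"claw":1},
    {"x":0,"y":0,"z":0,"rx":0,"ry":-0.075,"rz":-0.125,"claw":1},
    {"x":0,"y":0,"z":0,"rx":0,"ry":-0.07,"rz":-0.12,"claw":1},
    {"x":0,"y":0,"z":0,"rx":0,"ry":-0.05,"rz":-0.08,"claw":1},
    {"x":0,"y":0,"z":0,"rx":0,"ry":0,"rz":0,"claw":1}
  ]
}}

```text
time: 13.45
position: [607.0, 165.9, 268.1]
ee_rot: [0.973, 0.093, -0.022, -0.211]
ft_force: [0.3, 0.3, -2.4]
opening: 0.149
```

```bash
cat >> balls.py <<'E'
def lipstate(h=106.8):
    s=get_state(); Rt=R.from_quat(s["ee_rot"]); Rs=Rt*R.from_matrix([[0,-1,0],[-1,0,0],[0,0,-1]])
    lip=s["position"]+Rs.apply([87.5,0,-58.4]); x=Rs.apply([1,0,0])
    d=lip[:2]-[563,306.5]; t=np.radians(16.8)
    print("lip",np.round(lip,1),"in bay x,y",np.round([d@[np.cos(t),np.sin(t)],d@[-np.sin(t),np.cos(t)]],1),"heading",np.round(np.degrees(np.arctan2(x[1],x[0])),1),"pitch dn",np.round(-np.degrees(np.arcsin(x[2])),1),"roll z_y",round(Rs.apply([0,1,0])[2],3))
def tcpfor(bx,by,z,pitch):
    t=np.radians(16.8); l=np.array([563+bx*np.cos(t)-by*np.sin(t),306.5+bx*np.sin(t)+by*np.cos(t),z])
    return l-R.from_euler("ZY",[106.8,pitch],degrees=True).apply([87.5,0,-58.4])
E
python3 -c "
from balls import *
lipstate()
goto(tcpfor(0,-22,215,-15),106.8,-15)
balls()" 2>/dev/null | grep -v "5[0-9][0-9]\.*. *\]"
```

```text
lip [587.1 267.8 251.2] in bay x,y [ 11.9 -44. ] heading 100.9 pitch dn -24.5 roll z_y 0.004
t 13.45 pos [607.  165.9 268.1] d [ -4.  -15.1  28.1] rot [-0.166 -0.031 -0.097] F [ 0.3  0.3 -2.4] op 0.149 j [-0.05  0.23  1.37  0.41  1.65 -0.23]
top [340. 110.] 23 w [ 701. -212.  103.] tray [81.8 51. ]
top [374. 118.] 32 w [ 681. -314.  102.] tray [ 83.7 -53. ]
top [194. 128.] 110 w [599. 203. 243.] tray [-105.9  434.9]
top [181. 166.] 136 w [514. 247. 141.] tray [-198.3  460.1]
side [210. 130.] 26 w [ 814. -434.  132.] tray [ 239.4 -142.2]
side [229. 151.] 8 w [ 677. -310.  101.] tray [ 79.4 -50.1]
side [195. 184.] 25 w [596. 206. 240.] tray [-108.9  437.3]
side [189. 184.] 23 w [617. 211. 239.] tray [-89.1 446.4]
side [201. 184.] 9 w [578. 204. 241.] tray [-126.6  431.6]
side [221. 208.] 6 w [546. 134. 110.] tray [-142.3  355.9]
side [176. 213.] 12 w [669. 227. 130.] tray [-42.3 472.8]
```

{"fn": "arm_command", "kwargs": {
  "rows": [
    {"x":-1,"y":-3,"z":6,"rx":-0.03,"ry":-0.01,"rz":-0.03,"claw":1},
    {"x":-1,"y":-4,"z":8,"rx":-0.05,"ry":-0.01,"rz":-0.03,"claw":1},
    {"x":-1,"y":-4,"z":8,"rx":-0.05,"ry":-0.01,"rz":-0.03,"claw":1},
    {"x":-1,"y":-3,"z":6,"rx":-0.03,"ry":0,"rz":-0.01,"claw":1},
    {"x":0,"y":0,"z":0,"rx":0,"ry":0,"rz":0,"claw":1}
  ]
}}

```text
time: 14.05
position: [596.9, 187.2, 248.8]
ee_rot: [0.982, 0.135, -0.012, -0.128]
ft_force: [-0.2, 0.4, -2.7]
opening: 0.148
```

```bash
python3 -c "
from balls import *
lipstate()
goto(tcpfor(0,-20,195,-8),106.8,-8)
a=read_camera('top');b=read_camera('side')
t=cv2.resize(a['pixels'][95:185,125:225],(400,360),interpolation=3)
s=cv2.resize(b['pixels'][170:260,150:250],(400,360),interpolation=3)
cv2.imwrite('pics/prepour.png',np.hstack([t,s])[...,::-1])"
```

```text
lip [570.6 283.1 214.6] in bay x,y [  0.5 -24.6] heading 105.8 pitch dn -14.7 roll z_y -0.011
t 14.05 pos [596.9 187.2 248.8] d [ 1.7 -6.9 10.2] rot [-0.118 -0.015 -0.018] F [-0.2  0.4 -2.7] op 0.148 j [ 0.07  0.2   1.4   0.25  1.58 -0.2 ]
```

View pics/prepour.png

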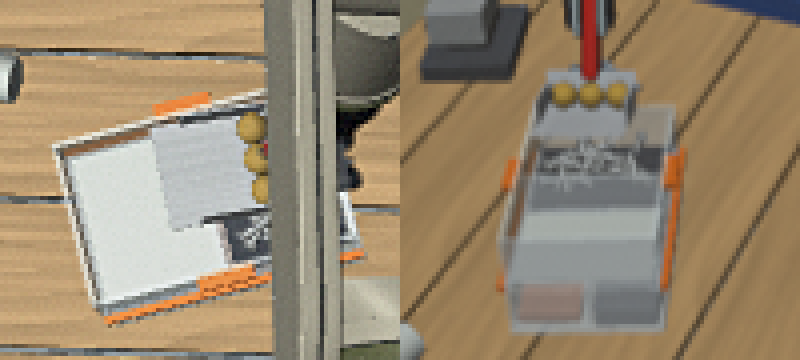

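The three balls sit against the back wall (top crop 250,125–190), with the lip (152,130)–(172,230) over the bay. It looks shifted towards the far wall, so I'll check the lip and rim by ray casting.

```bash
python3 -c "
from balls import *
a=read_camera('top');W,ray=cloud(a)
def P(u,v,z):
    K=a['camera_matrix'];d=np.array([(u-K[0,2])/K[0,0],(v-K[1,2])/K[1,1]]);p=d
    for _ in range(8): p=d/(1+a['k1']*p@p)
    r=a['T'][:3,:3]@[p[0],-p[1],-1];o=a['T'][:3,3];return (o+r*(z-o[2])/r[2])[:2]
def bay(p):
    d=p-[563,306.5];t=np.radians(16.8);return np.round([d@[np.cos(t),np.sin(t)],d@[-np.sin(t),np.cos(t)]],1)
c=lambda u,v:(125+u/4,95+v/4)
for n,u,v,z in [('lipL',152,130,216),('lipR',172,230,216),('rim far +y',55,148,170),('rim near +y',97,312,170),('far wall col265',265,90,170),('floor far+y',75,160,128),('floor near+y',103,303,128)]:
    p=P(*c(u,v),z);print(n,np.round(p,1),'bay',bay(p))
lipstate()"
```

```text
lipL [604.9 289.4] bay [ 35.2 -28.5]
lipR [536.6 272.6] bay [-35.1 -24.9]
rim far +y [601.3 365.3] bay [53.7 45.2]
rim near +y [486.3 329.8] bay [-66.7  44.5]
far wall col265 [647.3 220.5] bay [  55.8 -106.7]
floor far+y [602.8 360.6] bay [53.7 40.3]
floor near+y [499.1 335. ] bay [-52.9  45.7]
lip [571.4 281.8 215.2] in bay x,y [  0.9 -26.1] heading 105.8 pitch dn -14.8 roll z_y -0.011
```

The lip reads (0, -27) in bay axes in both ways, and the bay centre may lie about 3 mm nearer. Lowering to the pour height.

{"fn": "arm_command", "kwargs": {
  "rows": [
    {"x":-1,"y":-2,"z":3,"rx":-0.03,"ry":0,"rz":0,"claw":1},
    {"x":-1,"y":-4,"z":5,"rx":-0.04,"ry":0,"rz":-0.01,"claw":1},
    {"x":-1,"y":-3,"z":4,"rx":-0.04,"ry":0,"rz":-0.01,"claw":1},
    {"x":0,"y":0,"z":0,"rx":0,"ry":0,"rz":0,"claw":1}
  ]
}}

```text
time: 14.6
position: [592.9, 193.6, 239.8]
ee_rot: [0.987, 0.141, -0.002, -0.071]
ft_force: [-0.6, -0.3, -2.4]
opening: 0.149
```

```bash
python3 -c "
from balls import *
lipstate()
goto(tcpfor(-3,-18,190,0),106.8,0)
goto(tcpfor(-3,-18,188,10),106.8,10)"
```

```text
lip [567.2 284.9 194.3] in bay x,y [ -2.2 -21.9] heading 106.4 pitch dn -8.1 roll z_y -0.017
t 14.6 pos [592.9 193.6 239.8] d [  1.  -12.4  -6.9] rot [-0.142 -0.018 -0.009] F [-0.6 -0.3 -2.4] op 0.149 j [ 0.15  0.18  1.43  0.14  1.54 -0.14]
t 14.6 pos [592.9 193.6 239.8] d [  1.1 -25.5 -17.5] rot [-0.316 -0.017 -0.011] F [-0.6 -0.3 -2.4] op 0.149 j [ 0.15  0.18  1.43  0.14  1.54 -0.14]
```

{"fn": "arm_command", "kwargs": {
  "rows": [
    {"x":0,"y":-4,"z":-2,"rx":-0.05,"ry":0,"rz":0,"claw":1},
    {"x":0,"y":-4,"z":-2,"rx":-0.05,"ry":-0.01,"rz":0,"claw":1},
    {"x":0,"y":-4,"z":-3,"rx":-0.05,"ry":-0.01,"rz":0,"claw":1},
    {"x":0,"y":-4,"z":-3,"rx":-0.05,"ry":0,"rz":0,"claw":1},
    {"x":0,"y":-4,"z":-3,"rx":-0.05,"ry":0,"rz":0,"claw":1},
    {"x":0,"y":0,"z":0,"rx":0,"ry":0,"rz":0,"claw":1},
    {"x":0,"y":0,"z":0,"rx":0,"ry":0,"rz":0,"claw":1}
  ]
}}

```text
time: 15.3
position: [588.6, 210.2, 254.3]
ee_rot: [0.989, 0.136, 0.006, 0.056]
ft_force: [0.3, 0.0, -2.5]
opening: 0.147
```

```bash
python3 -c "
from balls import *
lipstate()
goto(tcpfor(-3,-18,184,20),106.8,20)
goto(tcpfor(-3,-18,182,40),106.8,40)
balls()" 2>/dev/null
```

```text
lip [566.7 287.6 186.5] in bay x,y [ -2.  -19.2] heading 105.7 pitch dn 6.4 roll z_y 0.003
t 15.3 pos [588.6 210.2 254.3] d [ -0.1 -17.6 -16.6] rot [-0.237  0.007 -0.019] F [ 0.3  0.  -2.5] op 0.147 j [ 0.33  0.2   1.37 -0.11  1.58  0.05]
t 15.3 pos [588.6 210.2 254.3] d [ -0.7 -48.6 -34.3] rot [-0.586  0.01  -0.017] F [ 0.3  0.  -2.5] op 0.147 j [ 0.33  0.2   1.37 -0.11  1.58  0.05]
top [131.  61.] 109 w [819. 406. 141.] tray [ 66.4 680.2]
top [340. 110.] 23 w [ 701. -212.  104.] tray [81.5 51.1]
top [374. 118.] 33 w [ 681. -314.  102.] tray [ 83.7 -52.9]
top [154. 129.] 8 w [615. 325. 152.] tray [-115.9  557.9]
top [145. 132.] 9 w [607. 352. 151.] tray [-129.6  582.2]
top [177. 139.] 13 w [576. 251. 212.] tray [-138.4  476.9]
top [179. 146.] 14 w [556. 244. 213.] tray [-155.8  466.2]
top [209. 159.] 13 w [532. 166. 163.] tray [-163.4  384.9]
top [171. 168.] 84 w [505. 274. 145.] tray [-211.9  484.4]
side [207. 132.] 149 w [ 815. -404.  136.] tray [ 234.1 -113.2]
side [229. 151.] 8 w [ 678. -312.  101.] tray [ 80.2 -51.4]
side [189. 201.] 22 w [595. 265. 209.] tray [-122.5  494.3]
side [196. 201.] 23 w [573. 258. 208.] tray [-142.7  482.9]
side [203. 201.] 22 w [552. 253. 210.] tray [-162.1  473.4]
side [221. 208.] 6 w [547. 133. 110.] tray [-141.7  355. ]
side [177. 211.] 7 w [682. 197. 117.] tray [-23.4 446.9]
side [175. 215.] 6 w [647. 272. 153.] tray [-73.6 512.3]
side [174. 240.] 6 w [615. 356. 121.] tray [-122.2  587.4]
```

The balls are rolling slowly towards the lip. I'll hold a moment, then tip further.

{"fn": "arm_command", "kwargs": {
  "rows": [
    {"x":0,"y":0,"z":0,"rx":0,"ry":0,"rz":0,"claw":1},
    {"x":0,"y":0,"z":0,"rx":0,"ry":0,"rz":0,"claw":1},
    {"x":0,"y":0,"z":0,"rx":0,"ry":0,"rz":0,"claw":1},
    {"x":0,"y":-4,"z":-3,"rx":-0.06,"ry":0,"rz":0,"claw":1},
    {"x":0,"y":-5,"z":-3,"rx":-0.06,"ry":0,"rz":0,"claw":1},
    {"x":0,"y":-5,"z":-3,"rx":-0.06,"ry":0,"rz":0,"claw":1},
    {"x":0,"y":-5,"z":-3,"rx":-0.06,"ry":0,"rz":0,"claw":1},
    {"x":0,"y":-5,"z":-3,"rx":-0.06,"ry":0,"rz":0,"claw":1}
  ]
}}

```text
time: 16.2
position: [584.5, 230.0, 265.9]
ee_rot: [0.97, 0.127, 0.028, 0.206]
ft_force: [0.3, 0.2, -1.8]
opening: 0.144
```

```bash
python3 -c "
from balls import *
lipstate()
balls()
a=read_camera('top');b=read_camera('side')
t=cv2.resize(a['pixels'][95:185,125:225],(400,360),interpolation=3)
s=cv2.resize(b['pixels'][170:260,150:250],(400,360),interpolation=3)
cv2.imwrite('pics/pour.png',np.hstack([t,s])[...,::-1])
" 2>/dev/null
```

```text
lip [570.1 284.3 177. ] in bay x,y [  0.4 -23.3] heading 104.9 pitch dn 24.0 roll z_y -0.002
top [340. 110.] 24 w [ 701. -212.  104.] tray [81.6 50.7]
top [374. 118.] 33 w [ 680. -313.  103.] tray [ 83.3 -52.6]
top [175. 119.] 10 w [644. 267. 165.] tray [-74.8 506.9]
top [149. 146.] 33 w [567. 339. 148.] tray [-165.1  560.7]
top [185. 165.] 118 w [517. 234. 145.] tray [-192.4  448.1]
side [229. 151.] 9 w [ 678. -310.  101.] tray [ 79.7 -49.6]
side [221. 208.] 6 w [548. 131. 108.] tray [-140.4  353.2]
side [177. 211.] 7 w [682. 197. 117.] tray [-23.  446.5]
side [175. 215.] 6 w [647. 271. 152.] tray [-72.8 511.5]
side [174. 240.] 6 w [615. 355. 121.] tray [-121.7  586.9]
```

View pics/pour.png

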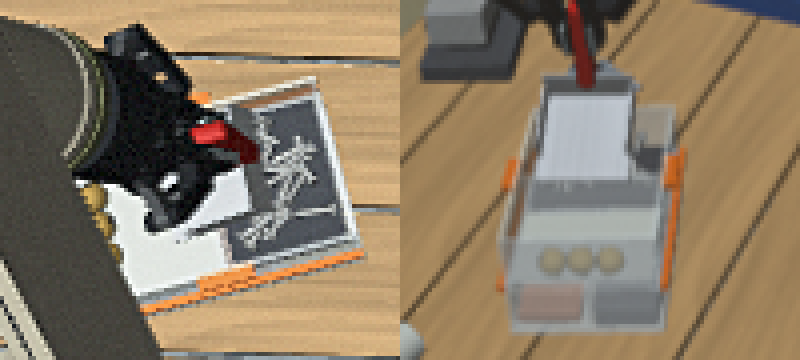

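The pan is empty, and all three balls lie in the bay (side crop 553–610,262). Now lift clear, level, and go back to the scoop's free spot on the crate.

{"fn": "arm_command", "kwargs": {
  "rows": [
    {"x":0,"y":10,"z":-20,"rx":0,"ry":0,"rz":0,"claw":1},
    {"x":0,"y":10,"z":-22,"rx":0,"ry":0,"rz":0,"claw":1},
    {"x":0,"y":8,"z":-18,"rx":0,"ry":0,"rz":0,"claw":1},
    {"x":0,"y":0,"z":0,"rx":0.14,"ry":0,"rz":0,"claw":1},
    {"x":0,"y":0,"z":0,"rx":0.14,"ry":0,"rz":0,"claw":1},
    {"x":0,"y":0,"z":0,"rx":0.14,"ry":0,"rz":0,"claw":1}
  ]
}}

```text
time: 17.0
position: [585.3, 227.8, 334.7]
ee_rot: [0.991, 0.132, 0.0, -0.012]
ft_force: [-0.3, -0.1, -3.0]
opening: 0.149
```

```bash
python3 -c "
from balls import *
lipstate()
goto((480,33,250),-14,0)"
```

```text
lip [562.2 313.6 278.5] in bay x,y [1.2 7.1] heading 105.2 pitch dn -1.4 roll z_y -0.003
t 17.0 pos [585.3 227.8 334.7] d [-152.9  162.4   80.2] rot [-0.019  0.023  2.08 ] F [-0.3 -0.1 -3. ] op 0.149 j [0.28 0.18 1.24 0.02 1.71 0.01]
```

{"fn": "arm_command", "kwargs": {
  "rows": [
    {"x":-25,"y":27,"z":5,"rx":0,"ry":0,"rz":0,"claw":1},
    {"x":-32,"y":34,"z":5,"rx":0,"ry":0,"rz":0,"claw":1},
    {"x":-32,"y":34,"z":5,"rx":0,"ry":0,"rz":0,"claw":1},
    {"x":-32,"y":34,"z":5,"rx":0,"ry":0,"rz":0,"claw":1},
    {"x":-25,"y":27,"z":5,"rx":0,"ry":0,"rz":0.1,"claw":1},
    {"x":0,"y":0,"z":0,"rx":0,"ry":0,"rz":0.145,"claw":1},
    {"x":0,"y":0,"z":0,"rx":0,"ry":0,"rz":0.145,"claw":1},
    {"x":0,"y":0,"z":0,"rx":0,"ry":0,"rz":0.145,"claw":1}
  ]
}}

```text
time: 17.8
position: [483.1, 20.6, 308.0]
ee_rot: [0.989, -0.149, 0.005, -0.021]
ft_force: [0.0, -0.5, -0.9]
opening: 0.149
```

{"fn": "arm_command", "kwargs": {
  "rows": [
    {"x":0,"y":0,"z":0,"rx":0,"ry":0,"rz":0.145,"claw":1},
    {"x":0,"y":0,"z":0,"rx":0,"ry":0,"rz":0.145,"claw":1},
    {"x":0,"y":0,"z":0,"rx":0,"ry":0,"rz":0.145,"claw":1},
    {"x":0,"y":0,"z":0,"rx":0,"ry":0,"rz":0.145,"claw":1},
    {"x":0,"y":0,"z":0,"rx":0,"ry":0,"rz":0.145,"claw":1},
    {"x":0,"y":0,"z":0,"rx":0,"ry":0,"rz":0.145,"claw":1},
    {"x":0,"y":0,"z":0,"rx":0,"ry":0,"rz":0.145,"claw":1},
    {"x":0,"y":0,"z":0,"rx":0,"ry":0,"rz":0,"claw":1}
  ]
}}

```text
time: 18.6
position: [483.9, 11.7, 313.7]
ee_rot: [0.78, -0.626, -0.002, -0.028]
ft_force: [0.2, -0.0, -1.6]
opening: 0.151
```

```bash
python3 -c "
from balls import *
lipstate()
goto((480,33,145),-14,0)"
```

```text
lip [571.1  33.3 259. ] in bay x,y [ -71.2 -263.9] heading 12.4 pitch dn -2.4 roll z_y 0.038
t 18.6 pos [483.9  11.7 313.7] d [-15.2   6.2 169.3] rot [-0.032  0.047  0.462] F [ 0.2 -0.  -1.6] op 0.151 j [-0.12 -0.24  1.7   0.05  1.66  1.24]
```

{"fn": "arm_command", "kwargs": {
  "rows": [
    {"x":-6,"y":2,"z":20,"rx":-0.015,"ry":0.02,"rz":0.14,"claw":1},
    {"x":-6,"y":2,"z":30,"rx":-0.015,"ry":0.02,"rz":0.14,"claw":1},
    {"x":-3,"y":2,"z":30,"rx":0,"ry":0.01,"rz":0.12,"claw":1},
    {"x":0,"y":0,"z":30,"rx":0,"ry":0,"rz":0.06,"claw":1},
    {"x":0,"y":0,"z":25,"rx":0,"ry":0,"rz":0,"claw":1},
    {"x":0,"y":0,"z":0,"rx":0,"ry":0,"rz":0,"claw":1}
  ]
}}

```text
time: 19.2
position: [480.5, 23.9, 179.2]
ee_rot: [-0.617, 0.787, -0.007, 0.005]
ft_force: [-0.8, 0.5, -1.5]
opening: 0.148
```

```bash
python3 -c "
from balls import *
lipstate()
goto((480,33,142),-14,0)"
```

```text
lip [566.4   2.9 122.2] in bay x,y [ -84.5 -291.7] heading -13.8 pitch dn -1.0 roll z_y -0.001
t 19.2 pos [480.5  23.9 179.2] d [-8.7  3.2 37.1] rot [-0.017 -0.     0.004] F [-0.8  0.5 -1.5] op 0.148 j [-0.05 -0.18  1.89 -0.    1.42  1.76]
```

{"fn": "arm_command", "kwargs": {
  "rows": [
    {"x":-4,"y":2,"z":15,"rx":-0.01,"ry":0,"rz":0,"claw":1},
    {"x":-2,"y":0,"z":12,"rx":-0.007,"ry":0,"rz":0,"claw":1},
    {"x":0,"y":0,"z":6,"rx":0,"ry":0,"rz":0,"claw":1}
  ]
}}

```text
time: 19.5
position: [482.7, 29.6, 148.3]
ee_rot: [-0.619, 0.786, -0.001, 0.002]
ft_force: [-0.4, -0.5, -1.1]
opening: 0.147
```

```bash
python3 -c "
from balls import *
lipstate()
goto((480,33,139),-14,0)"
```

```text
lip [568.    9.2  90.3] in bay x,y [ -81.1 -286.1] heading -13.5 pitch dn -0.3 roll z_y 0.002
t 19.5 pos [482.7  29.6 148.3] d [-2.6  3.4  9.3] rot [-0.004  0.002  0.008] F [-0.4 -0.5 -1.1] op 0.147 j [-0.05 -0.14  1.91  0.    1.37  1.76]
```

{"fn": "arm_command", "kwargs": {
  "rows": [
    {"x":0,"y":1,"z":7,"rx":0,"ry":0,"rz":0,"claw":1},
    {"x":0,"y":0,"z":4,"rx":0,"ry":0,"rz":0,"claw":1},
    {"x":0,"y":0,"z":3,"rx":0,"ry":0,"rz":0,"claw":1}
  ]
}}

```text
time: 19.8
position: [482.2, 29.8, 138.0]
ee_rot: [-0.619, 0.785, -0.001, 0.002]
ft_force: [-26.3, 1.0, 41.4]
opening: 0.15
```

```bash
python3 -c "
from balls import *
lipstate()
goto((480,33,139),-14,0)"
```

```text
lip [567.6   9.4  80. ] in bay x,y [ -81.4 -285.7] heading -13.5 pitch dn -0.3 roll z_y 0.001
t 19.8 pos [482.2  29.8 138. ] d [-2.6  2.9 -1. ] rot [-0.005  0.002  0.009] F [-26.3   1.   41.4] op 0.15 j [-0.04 -0.13  1.92  0.    1.34  1.76]
```

It's down (41 N through the scoop). I'll ease off, release and rise straight up.

{"fn": "arm_command", "kwargs": {
  "rows": [
    {"x":0,"y":0,"z":0,"rx":0,"ry":0,"rz":0,"claw":1},
    {"x":0,"y":0,"z":0,"rx":0,"ry":0,"rz":0,"claw":1},
    {"x":0,"y":0,"z":0,"rx":0,"ry":0,"rz":0,"claw":0},
    {"x":0,"y":0,"z":0,"rx":0,"ry":0,"rz":0,"claw":0},
    {"x":0,"y":0,"z":0,"rx":0,"ry":0,"rz":0,"claw":0},
    {"x":0,"y":0,"z":0,"rx":0,"ry":0,"rz":0,"claw":0},
    {"x":0,"y":0,"z":0,"rx":0,"ry":0,"rz":0,"claw":0}
  ]
}}

```text
time: 20.5
position: [484.2, 29.7, 140.4]
ee_rot: [-0.62, 0.785, -0.003, 0.004]
ft_force: [-0.6, -0.0, 0.8]
opening: 0.978
```

```bash
python3 -c "
from balls import *
goto((480,33,139),-14,0)"
```

```text
t 20.5 pos [484.2  29.7 140.4] d [-2.2  4.8  1.4] rot [-0.01   0.002  0.011] F [-0.6 -0.   0.8] op 0.978 j [-0.04 -0.13  1.92  0.    1.34  1.76]
```

Rise, then back off sideways towards -y so the cameras can see.

{"fn": "arm_command", "kwargs": {
  "rows": [
    {"x":0,"y":0,"z":-25,"rx":0,"ry":0,"rz":0,"claw":0},
    {"x":0,"y":0,"z":-40,"rx":0,"ry":0,"rz":0,"claw":0},
    {"x":0,"y":0,"z":-40,"rx":0,"ry":0,"rz":0,"claw":0},
    {"x":0,"y":0,"z":-30,"rx":0,"ry":0,"rz":0,"claw":0},
    {"x":30,"y":10,"z":-10,"rx":0,"ry":0,"rz":0,"claw":0},
    {"x":45,"y":10,"z":0,"rx":0,"ry":0,"rz":0,"claw":0},
    {"x":45,"y":10,"z":0,"rx":0,"ry":0,"rz":0,"claw":0},
    {"x":45,"y":10,"z":0,"rx":0,"ry":0,"rz":0,"claw":0}
  ]
}}

```text
time: 21.3
position: [404.2, -121.8, 289.6]
ee_rot: [-0.624, 0.782, -0.003, 0.003]
ft_force: [1.5, -1.1, 0.1]
opening: 1.002
```

{"fn": "arm_command", "kwargs": {
  "rows": [
    {"x":45,"y":10,"z":0,"rx":0,"ry":0,"rz":0,"claw":0},
    {"x":45,"y":10,"z":0,"rx":0,"ry":0,"rz":0,"claw":0},
    {"x":45,"y":10,"z":0,"rx":0,"ry":0,"rz":0,"claw":0},
    {"x":45,"y":10,"z":0,"rx":0,"ry":0,"rz":0,"claw":0},
    {"x":40,"y":5,"z":0,"rx":0,"ry":0,"rz":0,"claw":0},
    {"x":40,"y":5,"z":0,"rx":0,"ry":0,"rz":0,"claw":0},
    {"x":30,"y":0,"z":0,"rx":0,"ry":0,"rz":0,"claw":0},
    {"x":0,"y":0,"z":0,"rx":0,"ry":0,"rz":0,"claw":0}
  ]
}}

```text
time: 22.1
position: [280.9, -407.8, 289.4]
ee_rot: [-0.622, 0.783, -0.005, 0.003]
ft_force: [0.4, -0.2, 0.1]
opening: 0.998
```

```bash
python3 m2.py; python3 -c "
from balls import *
balls()
a=read_camera('top');b=read_camera('side')
t=cv2.resize(a['pixels'][40:220,70:470],(800,360),interpolation=3)
s=cv2.resize(b['pixels'][130:280,60:393],(520,234),interpolation=3); s=np.hstack([s,np.zeros((234,280,3),np.uint8)])
cv2.imwrite('pics/end.png',np.vstack([t,s])[...,::-1])" 2>/dev/null
```

```text
pan floor plane 610 c [531.6  21.8] size [73.8 76.5] ang 76.6
pan z [ 77.21062822  82.47854373 101.31677182]
handle top 40 [473.29664101  35.36482932 178.27548648]  want z 179
bay floor 1002 c [565.  307.6] size [108.1  93.4] ang 16.7
z [125.20292678 130.44333279 164.81979763]
caddy rim pts 583 c [574.7 260.8] size [138.3 190.1] ang 16.8
tray rim pts 462 c [ 609.7 -244. ] size [149.4 241.5] ang 77.6
ball tray [81.7  1. ]
ball tray [46.7 14.8]
ball tray [ 47.1 -25. ]
ball tray [13.3 22.8]
ball tray [ 17.4 -19.1]
side handle 106 [471.55703498  37.12462288 175.35544074]
top [120.  60.] 6 w [818. 436. 152.] tray [ 59.2 708.5]
top [340. 110.] 24 w [ 701. -212.  102.] tray [81.6 50.6]
top [374. 118.] 33 w [ 681. -314.  102.] tray [ 83.5 -52.8]
top [167. 121.] 23 w [637. 290. 162.] tray [-86.6 527.6]
top [175. 119.] 11 w [646. 269. 154.] tray [-73.4 509.7]
top [183. 122.] 15 w [638. 246. 153.] tray [-75.9 484.8]
top [162. 128.] 6 w [620. 306. 154.] tray [-106.6  539.6]
top [146. 132.] 6 w [607. 350. 154.] tray [-129.1  580.3]
top [149. 148.] 65 w [562. 341. 148.] tray [-170.7  561.4]
top [152. 158.] 32 w [531. 330. 149.] tray [-198.9  544.8]
top [181. 166.] 130 w [513. 248. 140.] tray [-198.7  461.2]
side [229. 151.] 8 w [ 677. -311.  101.] tray [ 79.7 -50.6]
side [221. 208.] 6 w [548. 130. 108.] tray [-140.2  352.9]
side [177. 211.] 7 w [682. 196. 117.] tray [-22.6 446. ]
side [175. 215.] 6 w [646. 272. 153.] tray [-73.8 512.6]
side [174. 240.] 6 w [615. 356. 122.] tray [-122.7  587.9]
```

View pics/end.png

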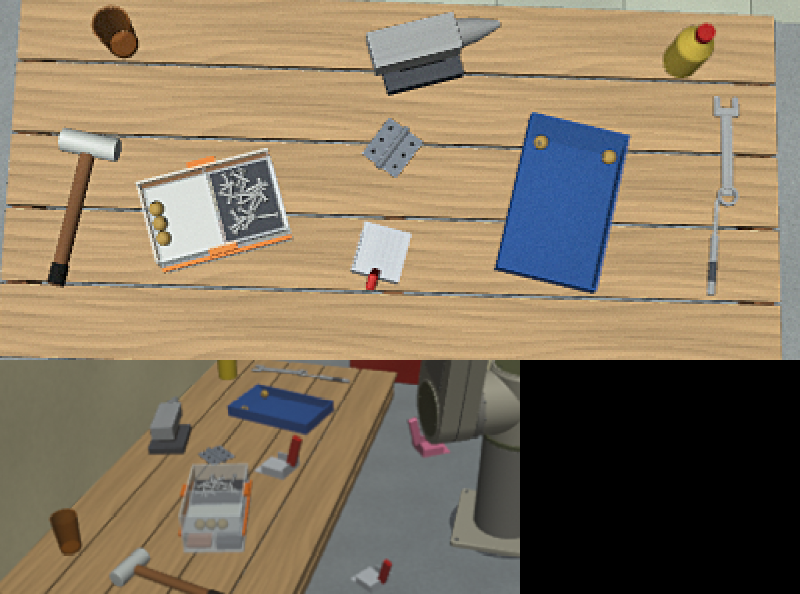

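The picture shows three balls in the white bay (155,208–240) and two in the tray (541,142 and 608,157). The scoop is flat on the crate (382,252), and the hinge, hammer and punch look undisturbed. Handing in.

```bash
python3 -c "
from rig import *
print(finish_job())"
```

```text
the job is handed in; nothing more can be done
None
```

The job is done and handed in at about 22 s. I took the larger red-handled scoop on the crate, scooped three balls against the tray's ramp and tipped them into the empty top bay. Then I set the scoop flat on the crate, within about 3 mm of where it started.

**Last checks:** three balls are in the white bay and the other two are in the tray. The scoop's pan floor is at z ≈ 82 and its handle top at z ≈ 178 (179 expected), so it stands flat. The arm was clear with the gripper open. In the final picture the hinge, hammer and punch look undisturbed; I judged that by eye and did not measure it.

**Disagreements:**
- **Ball masks:** the colour masks also picked up caddy, wood and other non-ball pixels, which I told apart by position and picture.
- **Bay centre:** two estimates differed by 3–4 mm, which did not affect the pour.
- **Set-down force:** setting down pressed the scoop on the crate with about 41 N for a moment. That went through the scoop, not the arm or gripper body, and I eased it off before release.

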